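# Pack the paint jars into the caddy and bar them in

## Robot

A 6-joint arm with a two-finger parallel gripper is mounted at the origin on the work surface. World frame = base frame: x ahead of the robot, y to its left, z up, the work surface at z = 0. Lengths are in m, angles in rad, forces in N, time in s.
With the tool pointing down it reaches from about 0.225 to 0.875 m from the base axis. Payload 3.4 kg.
Tool frame: the origin (TCP) lies between the finger pads; the fingertips stand 8 mm ahead of it and the grasp point (between the pads) lies 11 mm behind it; z points along the fingers, y is the line along which they close (so a half turn about z gives the same grasp; the last joint's range is limited). The gripper opens to 85 mm and grips with 20 to 120 N. Pads are 22 mm wide; open, the fingers measure 114 mm over their backs; the gripper's body (76 mm by 85 mm) begins 54 mm behind the grasp point. The pads swing forward as they close: fully open they stand 13 mm farther back than shut.
Start: joints at [-1.26, 0.276, 1.505, -0, 1.361, -0.121], TCP at [0.241, -0.522, 0.239] pointing down, gripper open.
Joint ranges: [-2.89, 2.89], [-0.75, 2.08], [0.22, 2.7], [-1.18, 4.32], [0.11, 2.71], [-2.7, 2.7]. Speed limits (rad/s): [2.57, 2.57, 3.14, 3.14, 3.14, 3.14].

## Interface

Orientations are given as a unit quaternion [w, x, y, z].
In Python, from rig import manip gives the robot as it stands.
- The arm moves only by the tool move_arm, never from a script. Its argument "deltas" is a list that holds one entry, the list of rows, each a list of 5 numbers: the shift along the tool's x, y, z normalised to -1 to 1, where 1 is 80 cm, then the turn about the tool's z normalised to -1 to 1, where 1 is 120 degrees, then the closure, from -1 (fully open) to 1 (shut). In form: [[[tx, ty, tz, twist, grip], ...]]. A call has 1 to 12 rows; each row is the pose to reach, as a shift and turn from the pose commanded when the call began, along the tool's axes at that moment; what a row does not reach only later rows make up. A row lasts 1/10 s, in which the tool goes at most 50 mm and 8.59 degrees, less where a joint would pass 70% of its speed; a pose out of reach is approached as far as the arm can. A call with a number of a shift or a turn outside -1 to 1 is refused whole. A call with a gripper value outside its range is refused whole. The fingers move at their own pace and stop on an object; "squeeze" is the grip in N (left out, the last holds). Time passes only in rows, so rows that repeat a pose let the fingers close. It gives the time, the measured TCP pose, the force, the opening and the grip force at its end, in the units of the state.
- manip.get_state(): the state, without advancing time (a new reading comes with each control period).
- manip.get_image(name): name is "scene" or "top" or "wrist"; returns the picture (400x640x3 uint8, red, green, blue); there is no depth.
- manip.camera_params(name): a dict with "fx", "fy", "cx", "cy" (pixels), "R" (3x3) and "t" (3): a world point X has camera coordinates R X + t; the wrist camera has in their place "tool_from_camera" (4x4, takes a point from camera to tool coordinates, whose origin is the TCP and whose axes are the flange's). Camera axes: x right, y down, z forward; pixel columns grow to the right and rows downward; lengths in m; the calibration is good to about 2 mm. A picture is of the moment at which its call begins: read the wrist's pose just before it. camera_params takes no time and is no camera call.
- manip.sign_off(): hands the job in; it is judged then, once.
The state is a dict: "clock": time; "qpos": joint angles; "qd": joint speeds; "effort": joint torques, N m; "position": TCP position; "ee_rot": TCP orientation; "contact_force": force on the tool from outside, world axes, zero at the start; "moment": the same for the moment, N m; "width": finger opening in m; "gripper_force": force on a finger pad.
Only numpy, scipy, OpenCV 4.12 (cv2) and the standard library are available. Lean on these libraries where they do the work, as an engineer would, in place of code of your own. Each camera call takes 0.05 s, during which the arm holds its last target. There are 200 camera calls.

## Task

The craft class is over: pack up the paints. First push the free end of the caddy's retaining bar round until it rests against its open stop, then stand every paint jar from the table upright on the floor of the caddy, one to a cell, leaving any jar already in the caddy inside it. When all are in, push the bar back over the jars until it is fully home against its closed stop, and don't disturb the water pot, the spray bottle or the model house.

Things in the scene. Friction and masses are not known exactly. Their poses are not given: they have to be found in the camera images.
- crate: wooden paint-jar caddy, fixed. Origin: axis of its upright steel pin, at table height; x runs from the pin along the middle of the crate, y to its left, z up. Crate with 6 cells (3 along x, 2 along y): x 29 to 215, y -63 to 63 mm, on a 6 mm board from x = -40 to 222; walls and dividers 4 mm thick, rims 42 mm above the table. Pin 18 mm thick, beside it two dark stop posts 104 mm tall
- bar (a joint): angle (rad) of the aluminium retaining bar, which turns level about the pin. 0 = against its closed stop, along the caddy's +x over the crate's middle; grows anticlockwise from above to 1.30 = against its open stop, out on the +y side. 28 mm wide, 8 thick, underside 91 mm above the table (7 mm above caps of jars in cells), ends 250 mm from the pin axis; about 1 N at the tip moves it; stays where left
- bar_end (a point): centre of the red tip of the bar: 233 mm from the pin axis, 95 mm above the table, overhanging past the crate's far end when closed; the red part is 34 mm long by 28 mm wide. Its x axis points along the bar away from the pin, y across it to the left, z up
- cell00 (a point): x = 62, y = -30 mm on the caddy: centre of the floor of a caddy cell (about 56 mm square, 60 mm from centre to centre), 10 mm above the table; axes parallel to the caddy's
- cell01 (a point): x = 62, y = 30 mm on the caddy: centre of the floor of a caddy cell (about 56 mm square, 60 mm from centre to centre), 10 mm above the table; axes parallel to the caddy's
- cell10 (a point): x = 122, y = -30 mm on the caddy: centre of the floor of a caddy cell (about 56 mm square, 60 mm from centre to centre), 10 mm above the table; axes parallel to the caddy's
- cell11 (a point): x = 122, y = 30 mm on the caddy: centre of the floor of a caddy cell (about 56 mm square, 60 mm from centre to centre), 10 mm above the table; axes parallel to the caddy's
- cell20 (a point): x = 182, y = -30 mm on the caddy: centre of the floor of a caddy cell (about 56 mm square, 60 mm from centre to centre), 10 mm above the table; axes parallel to the caddy's
- cell21 (a point): x = 182, y = 30 mm on the caddy: centre of the floor of a caddy cell (about 56 mm square, 60 mm from centre to centre), 10 mm above the table; axes parallel to the caddy's
- jar1_c (a point): blue paint jar, standing on the table at the start (or absent: None). Upright round jar 74 mm tall, 100 g or so: blue body 46 mm diameter and 42 mm high, a sloping shoulder up to 50 mm, then a white cap 26 mm diameter up to 74 mm (grip it by the cap, above the shoulder). This point is its centre, half-way up (37 mm above its underside); z is its own upward axis
- jar2_c (a point): green paint jar, standing on the table at the start (or absent: None). Upright round jar 74 mm tall, 100 g or so: green body 46 mm diameter and 42 mm high, a sloping shoulder up to 50 mm, then a white cap 26 mm diameter up to 74 mm (grip it by the cap, above the shoulder). This point is its centre, half-way up (37 mm above its underside); z is its own upward axis
- jar3_c (a point): orange paint jar, standing on the table at the start (or absent: None). Upright round jar 74 mm tall, 100 g or so: orange body 46 mm diameter and 42 mm high, a sloping shoulder up to 50 mm, then a white cap 26 mm diameter up to 74 mm (grip it by the cap, above the shoulder). This point is its centre, half-way up (37 mm above its underside); z is its own upward axis
- jar4_c (a point): yellow paint jar, standing on the table at the start (or absent: None). Upright round jar 74 mm tall, 100 g or so: yellow body 46 mm diameter and 42 mm high, a sloping shoulder up to 50 mm, then a white cap 26 mm diameter up to 74 mm (grip it by the cap, above the shoulder). This point is its centre, half-way up (37 mm above its underside); z is its own upward axis
- jar5_c (a point): terracotta paint jar, standing on the table at the start (or absent: None). Upright round jar 74 mm tall, 100 g or so: terracotta body 46 mm diameter and 42 mm high, a sloping shoulder up to 50 mm, then a white cap 26 mm diameter up to 74 mm (grip it by the cap, above the shoulder). This point is its centre, half-way up (37 mm above its underside); z is its own upward axis
- stock1_c (a point): paint jar like the others (red body) already standing in one of the caddy's cells (or absent: None); it stays in the caddy. This point is its centre, 37 mm above its underside; z up
- stock2_c (a point): paint jar like the others (grey body) already standing in one of the caddy's cells (or absent: None); it stays in the caddy. This point is its centre, 37 mm above its underside; z up
- stock3_c (a point): paint jar like the others (copper-brown body) already standing in one of the caddy's cells (or absent: None); it stays in the caddy. This point is its centre, 37 mm above its underside; z up
- waterpot: bystander: open white water pot, 104 mm diameter at the rim, 105 mm tall, origin at the centre of its underside
- sprayer: bystander: black spray bottle, 58 mm diameter, about 180 mm tall, origin at the centre of its underside
- house: bystander: grey mortar model house with a terracotta roof on a board 110 x 140 mm, about 125 mm tall, origin at the centre of its underside

How it is judged:
On the way, in this order (a step that is already met when the one before it is completed fails the run):
1. the bar is pushed to its open stop (value of joint bar above 1.24 rad), for 0.2 s.
2. every jar from the table stands upright in a cell of the caddy (x of jar1_c in the frame of crate between 0.03 and 0.215 m and y of jar1_c in the frame of crate between -0.063 and 0.063 m and z of jar1_c in the frame of crate between 0.037 and 0.055 m and angle between each of jar1_c, jar2_c, jar3_c, jar4_c, jar5_c's own z axis and vertical below 0.15 rad and x of jar2_c in the frame of crate between 0.03 and 0.215 m and y of jar2_c in the frame of crate between -0.063 and 0.063 m and z of jar2_c in the frame of crate between 0.037 and 0.055 m and x of jar3_c in the frame of crate between 0.03 and 0.215 m and y of jar3_c in the frame of crate between -0.063 and 0.063 m and z of jar3_c in the frame of crate between 0.037 and 0.055 m and x of jar4_c in the frame of crate between 0.03 and 0.215 m and y of jar4_c in the frame of crate between -0.063 and 0.063 m and z of jar4_c in the frame of crate between 0.037 and 0.055 m and x of jar5_c in the frame of crate between 0.03 and 0.215 m and y of jar5_c in the frame of crate between -0.063 and 0.063 m and z of jar5_c in the frame of crate between 0.037 and 0.055 m), for 0.2 s.
3. the bar is pushed back to its closed stop (value of joint bar below 0.05 rad), for 0.2 s.
At the end, for the whole second after the job is handed in: the bar is within 0.05 rad of its closed stop, and every jar (those from the table and the one already there) stands on a cell floor of the caddy, upright within 0.15 rad and not more than 8 mm above the floor (all of step 2 and value of joint bar below 0.05 rad and x of stock1_c in the frame of crate between 0.03 and 0.215 m and y of stock1_c in the frame of crate between -0.063 and 0.063 m and z of stock1_c in the frame of crate between 0.037 and 0.055 m and angle between each of stock1_c, stock2_c, stock3_c's own z axis and vertical below 0.15 rad and x of stock2_c in the frame of crate between 0.03 and 0.215 m and y of stock2_c in the frame of crate between -0.063 and 0.063 m and z of stock2_c in the frame of crate between 0.037 and 0.055 m and x of stock3_c in the frame of crate between 0.03 and 0.215 m and y of stock3_c in the frame of crate between -0.063 and 0.063 m and z of stock3_c in the frame of crate between 0.037 and 0.055 m); the robot touches nothing.
It fails at once if the water pot is shifted by more than 40 mm (distance of waterpot from where it was at the start of the episode above 0.04 m).
It fails at once if the spray bottle is shifted by more than 40 mm (distance of sprayer from where it was at the start of the episode above 0.04 m).
It fails at once if the model house is shifted by more than 40 mm (distance of house from where it was at the start of the episode above 0.04 m).
Of jar1, jar2, jar3, jar4, jar5 only 4 to 5 are there at a start; the rules pass over those that are not, and their reading is None.
Of stock1, stock2, stock3 only 1 to 1 are there at a start; the rules pass over those that are not, and their reading is None.
At some moment in a run one of jar1, jar2, jar3, jar4, jar5 may be knocked a few centimetres aside while the robot is not near it.
It also fails if it takes over 210 s, if anything falls off the work surface, if the arm or the gripper's body presses on something with over 40 N, if the wrist force passes 120 N, or if a joint passes its speed limit or range.

## Working session

There is one attempt and no reset: what is moved stays moved. The work goes in short steps, Python scripts to look and compute and a tool call to move; the robot and the scene stay as the last step left them, time stands still between calls to the robot, and variables do not carry over. Pictures are saved under pics/ and viewed, at most 14 in all, crops included, and the job is handed in when it is done.

Besides the shell and the picture viewer there is one more tool, called by a JSON object that holds its "fn" and its "kwargs", one argument or row to a line. move_arm: Moves the arm, as the interface text tells. Scaled input: -1 to 1 covers 80 cm each way for a shift and 120 degrees each way for a turn. Its arguments: {"type":"object","properties":{"deltas":{"type":"array","items":{"type":"array","items":{"type":"array","items":{"type":"number","minimum":-1,"maximum":1}}}},"squeeze":{"type":"number"}},"required":["deltas"]}

```bash
mkdir -p pics
cat > h.py <<'E'
import numpy as np, cv2
from rig import manip
def snap(n,f):
    im=manip.get_image(n); cv2.imwrite('pics/'+f,im[:,:,::-1]); return im
def cast(n,u,v,z):
    c=manip.camera_params(n); R=np.array(c['R']);t=np.array(c['t'])
    d=R.T@np.array([(u-c['cx'])/c['fx'],(v-c['cy'])/c['fy'],1]); o=-R.T@t
    return o+d*(z-o[2])/d[2]
def proj(n,X):
    c=manip.camera_params(n); p=np.array(c['R'])@np.array(X)+np.array(c['t'])
    return c['fx']*p[0]/p[2]+c['cx'],c['fy']*p[1]/p[2]+c['cy']
E
python3 - <<'E'
from h import *
snap('top','top1.png'); snap('scene','sc1.png')
s=manip.get_state(); print({k:np.round(v,3) for k,v in s.items()})
for n in('top','scene'):
    c=manip.camera_params(n); print(n,c['fx'],c['cx'],c['cy'],-np.array(c['R']).T@c['t'])
E
```

```text
{'clock': np.float64(0.1), 'qpos': array([-1.26 ,  0.277,  1.506, -0.   ,  1.361, -0.121]), 'qd': array([ 0.001, -0.002, -0.002, -0.   , -0.001, -0.   ]), 'effort': array([ 2.0000e-03, -4.1770e+01, -2.4641e+01,  0.0000e+00,  6.0000e-03,
       -0.0000e+00]), 'position': array([ 0.241, -0.522,  0.239]), 'ee_rot': array([-0.001,  0.977,  0.214, -0.   ]), 'contact_force': array([-0.193,  0.146, -0.122]), 'moment': array([ 0.05 , -0.015,  0.013]), 'gripper_force': np.float64(0.0), 'width': np.float64(0.085)}
top 372.97792877911996 311.5198279443685 194.95179603622634 [ 0.50263372 -0.12457606  0.95678612]
scene 415.4296217246033 318.638999623022 196.52853431727962 [1.24096726 0.21380179 0.81668365]
```

View pics/top1.png

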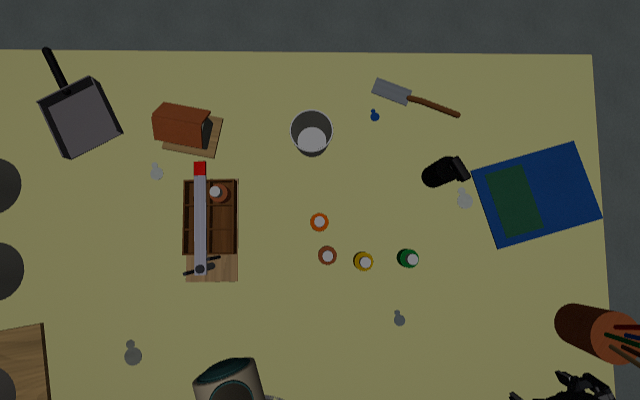

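View pics/sc1.png

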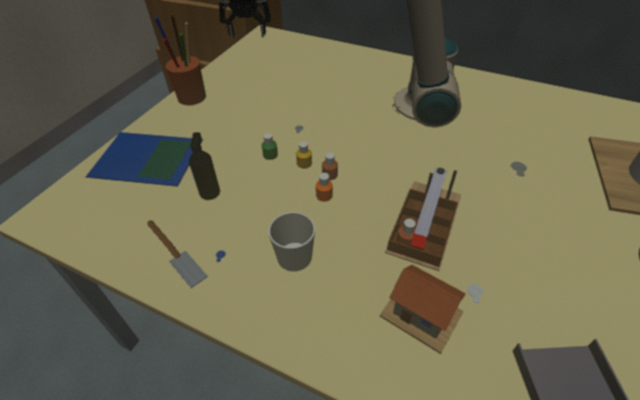

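The top view has +x up and +y left. It shows the caddy at about (210,230) with the bar nearly closed and its red tip at (200,168). There is a stock jar at (215,192). The table jars are orange (319,222), terracotta (327,255), yellow (364,261) and green (408,258), with no blue jar.

Run:
```python
import cv2
im=cv2.imread('pics/top1.png')
a=cv2.resize(im[150:290,165:265],None,fx=4.2,fy=4.2,interpolation=3)
a=cv2.convertScaleAbs(a,alpha=1.6)
b=cv2.resize(im[205:280,300:430],None,fx=6,fy=6,interpolation=3)
cv2.imwrite('pics/c1.png',a); cv2.imwrite('pics/c2.png',cv2.convertScaleAbs(b,alpha=1.4))
```

```text
(no output)
```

View pics/c1.png

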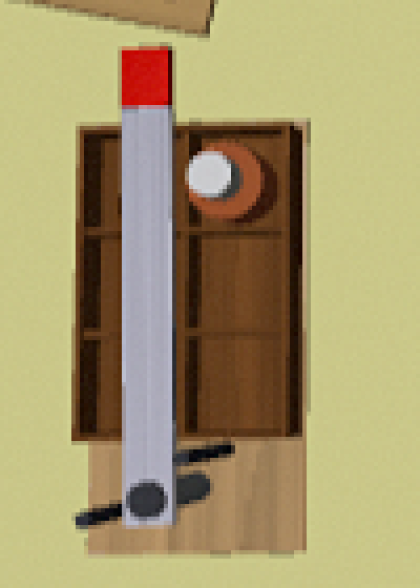

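View pics/c2.png

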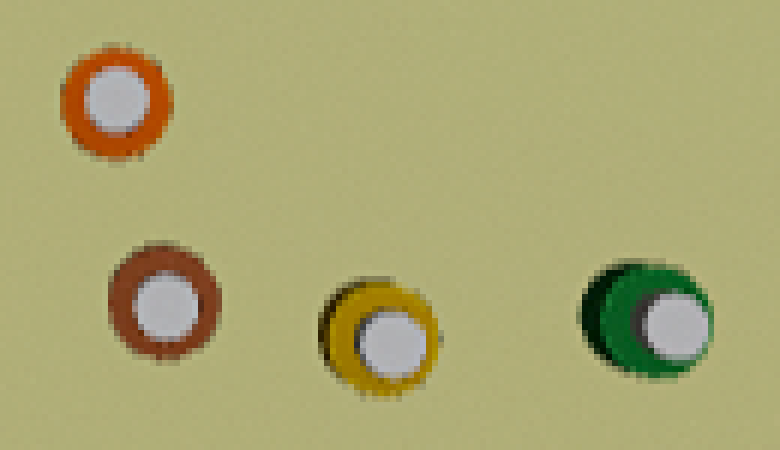

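The crops show the bar running nearly straight up, with the pin cap at crop (147,499) and the red tip centre at (147,77). The stock jar is in the far right cell (cell20). Next I compute positions and check them against the known sizes.

Run:
```python
from h import *
from scipy.optimize import least_squares
A=lambda x,y:((x+.5)/4.2-.5+165,(y+.5)/4.2-.5+150)
B=lambda x,y:((x+.5)/6-.5+300,(y+.5)/6-.5+205)
for n,p in dict(orange=(117,99),terra=(166,306),yellow=(393,345),green=(677,326)).items():
    print(n,cast('top',*B(*p),.074).round(4))
# crate features (crate xyz, crop pixel)
F=[((.215,.063,.042),(79,125)),((.029,.063,.042),(72,440)),((-.04,-.063,.006),(306,553)),((-.04,.063,.006),(88,553)),((.222,-.063,.006),(309,119)),((.152,.061,.042),(79,232)),((.092,.061,.042),(77,334))]
def X(q,P):
    c,s=np.cos(q[2]),np.sin(q[2]); return np.array([q[0]+c*P[0]-s*P[1],q[1]+s*P[0]+c*P[1],P[2]])
f=lambda q:np.concatenate([np.subtract(proj('top',X(q,P)),A(*p)) for P,p in F])
r=least_squares(f,[.45,.18,0],loss='soft_l1'); q=r.x; print('crate',q.round(4),f(q).round(1))
tip=cast('top',*A(147,77),.099); pin=cast('top',*A(147,499),.104); stock=cast('top',*A(211,174),.084)
print('tip',tip,'pin',pin,np.hypot(*(tip-pin)[:2]),np.arctan2(*(tip-pin)[1::-1]))
w=lambda p:np.array([[np.cos(q[2]),np.sin(q[2])],[-np.sin(q[2]),np.cos(q[2])]])@(p[:2]-q[:2])
print('stock in crate',w(stock),'tip',w(tip))
for c,x,y in(('00',62,-30),('01',62,30),('10',122,-30),('11',122,30),('20',182,-30),('21',182,30)): print(c,X(q,(x/1e3,y/1e3,.01)).round(4))
for nm,p in dict(house=(185,130),pot=(312,138)).items(): print(nm,cast('top',*p,.0).round(3))
for a in(0,.65,1.3): print(a,X(q,(.25*np.cos(a),.25*np.sin(a),.09)).round(3))
```

```text
orange [ 0.5392 -0.1291  0.074 ]
terra [ 0.459  -0.1494  0.074 ]
yellow [ 0.4457 -0.2377  0.074 ]
green [ 0.4551 -0.3477  0.074 ]
crate [0.4258 0.1401 0.0308] [ 0.3 -0.1  0.   0.4 -1.2 -0.   0.6  0.6 -1.   0.   0.4 -0.4  0.3 -0.4]
tip [0.65764992 0.15285731 0.099     ] pin [0.4264512  0.13940542 0.104     ] 0.23158972828608504 0.05811769230118517
stock in crate [ 0.17894146 -0.02699819] tip [0.232116   0.00559345]
00 [0.4887 0.112  0.01  ]
01 [0.4869 0.172  0.01  ]
10 [0.5487 0.1139 0.01  ]
11 [0.5468 0.1739 0.01  ]
20 [0.6087 0.1157 0.01  ]
21 [0.6068 0.1757 0.01  ]
house [0.777 0.229 0.   ]
pot [ 0.76  -0.107  0.   ]
0 [0.676 0.148 0.09 ]
0.65 [0.62  0.297 0.09 ]
1.3 [0.485 0.383 0.09 ]
```

{"fn": "move_arm", "kwargs": {
  "deltas": [
    [[0,0,0,0.206,1],[0,0,0,0.206,1],[0,0,0,0.206,1],[0,0,0,0.206,1]]
  ],
  "squeeze": 30
}}

```text
clock: 0.5
position: [0.2406, -0.522, 0.2388]
ee_rot: [-0.0, 1.0, 0.0, -0.0]
contact_force: [0.3, -0.3, 0.4]
width: 0.0282
gripper_force: 0.0
```

```bash
cat >> h.py <<'E'
from scipy.spatial.transform import Rotation as Ro
Q=(.4258,.1401,.0308)
def crate(x,y,z=0):
    c,s=np.cos(Q[2]),np.sin(Q[2]); return np.array([Q[0]+c*x-s*y,Q[1]+s*x+c*y,z])
def polar(r,a,off): # off: left of bar
    return crate(r*np.cos(a)-off*np.sin(a),r*np.sin(a)+off*np.cos(a))
def to(p,yaw=0.):
    s=manip.get_state(); w,x,y,z=s['ee_rot']; R=Ro.from_quat([x,y,z,w])
    d=R.inv().apply(np.array(p)-s['position'])/.8
    X=R.as_matrix()[:,0]; cur=np.arctan2(X[1],X[0])
    return d.round(4), round(float(np.degrees(cur-yaw)/120),4)
E
python3 - <<'E'
from h import *
print(to([.662,.102,.239])); print(manip.get_state()['position'])
E
```

```text
(array([ 5.273e-01, -7.796e-01,  4.000e-04]), 0.0003)
[ 0.24055482 -0.52195717  0.23884123]
```

{"fn": "move_arm", "kwargs": {
  "deltas": [
    [[0.527,-0.78,0,0,1],[0.527,-0.78,0,0,1],[0.527,-0.78,0,0,1],[0.527,-0.78,0,0,1],[0.527,-0.78,0,0,1],[0.527,-0.78,0,0,1],[0.527,-0.78,0,0,1],[0.527,-0.78,0,0,1],[0.527,-0.78,0,0,1],[0.527,-0.78,0,0,1],[0.527,-0.78,0,0,1],[0.527,-0.78,0,0,1]]
  ]
}}

```text
clock: 1.7
position: [0.5771, -0.023, 0.2392]
ee_rot: [0.0, 1.0, 0.002, -0.0]
contact_force: [0.7, -1.2, 0.3]
width: -0.0002
gripper_force: 0.0
```

{"fn": "move_arm", "kwargs": {
  "deltas": [
    [[0.12,-0.18,0,0,1],[0.12,-0.18,0,0,1],[0.12,-0.18,0,0,1],[0.12,-0.18,0,0,1],[0.12,-0.18,0,0,1]]
  ]
}}

```text
clock: 2.2
position: [0.6736, 0.1225, 0.2378]
ee_rot: [-0.001, 1.0, 0.004, -0.0]
contact_force: [-0.1, -1.2, -0.5]
width: -0.0001
gripper_force: 0.0
```

Run:
```python
from h import *
snap('top','top2.png')
print(manip.get_state()['position'],manip.get_state()['width'])
p0=np.array([.662,.102,.088]); print(to(p0))
for a in np.arange(0,1.301,.13):
    p=polar(.233,a,-.030); d=(p-p0)/.8; print(round(a,2),d[0].round(3),(-d[1]).round(3))
```

```text
[0.6725164  0.12046251 0.2380789 ] 0.00010494781684775667
(array([-0.013 ,  0.0229,  0.1876]), 0.0025)
0.0 -0.003 -0.019
0.13 -0.002 -0.057
0.26 -0.005 -0.095
0.39 -0.014 -0.132
0.52 -0.027 -0.168
0.65 -0.045 -0.202
0.78 -0.067 -0.233
0.91 -0.093 -0.261
1.04 -0.123 -0.285
1.17 -0.155 -0.306
1.3 -0.19 -0.322
```

{"fn": "move_arm", "kwargs": {
  "deltas": [
    [[-0.013,0.023,0,0.003,1],[-0.013,0.023,0,0.003,1],[-0.013,0.023,0.06,0.003,1],[-0.013,0.023,0.12,0.003,1],[-0.013,0.023,0.15,0.003,1],[-0.013,0.023,0.188,0.003,1],[-0.013,0.023,0.188,0.003,1],[-0.013,0.023,0.188,0.003,1]]
  ]
}}

```text
clock: 3.05
position: [0.6618, 0.1, 0.0892]
ee_rot: [0.0, 1.0, -0.003, -0.0]
contact_force: [0.6, -0.8, -0.4]
width: 0.0002
gripper_force: 0.0
```

Run:
```python
from h import *
s=manip.get_state();print(s['position'],s['contact_force'])
for a in (0,.1,.2,.3,.4,.5,.6,.7,.8,.9,1.,1.1,1.2,1.25,1.3):
    p=polar(.233,a,-.030); d=(p-s['position'])/.8; print(round(a,2),d[0].round(3),(-d[1]).round(3))
```

```text
[0.66180324 0.09997572 0.08922168] [ 0.5527218  -0.82879457 -0.39713392]
0 -0.003 -0.022
0.1 -0.001 -0.051
0.2 -0.003 -0.08
0.3 -0.007 -0.109
0.4 -0.015 -0.138
0.5 -0.025 -0.165
0.6 -0.038 -0.192
0.7 -0.053 -0.217
0.8 -0.071 -0.24
0.9 -0.091 -0.261
1.0 -0.113 -0.281
1.1 -0.137 -0.298
1.2 -0.163 -0.312
1.25 -0.176 -0.319
1.3 -0.189 -0.324
```

{"fn": "move_arm", "kwargs": {
  "deltas": [
    [[-0.003,-0.022,0,0,1],[-0.001,-0.051,0,0,1],[-0.003,-0.08,0,0,1],[-0.007,-0.109,0,0,1],[-0.015,-0.138,0,0,1],[-0.025,-0.165,0,0,1],[-0.038,-0.192,0,0,1],[-0.053,-0.217,0,0,1],[-0.071,-0.24,0,0,1],[-0.091,-0.261,0,0,1],[-0.113,-0.281,0,0,1],[-0.113,-0.281,0,0,1]]
  ]
}}

```text
clock: 4.25
position: [0.571, 0.3294, 0.0913]
ee_rot: [-0.001, 1.0, -0.001, 0.001]
contact_force: [-0.1, 0.4, 0.3]
width: 0.0002
gripper_force: 0.0
```

Run:
```python
from h import *
s=manip.get_state();print(s['position'],s['contact_force'])
for a in (1.,1.1,1.2,1.25,1.3):
    p=polar(.233,a,-.030); d=(p-s['position'])/.8; print(round(a,2),d[0].round(3),(-d[1]).round(3))
snap('top','top3.png'); im=snap('scene','sc3.png')
```

```text
[0.57099986 0.32944297 0.09126102] [-0.10654018  0.38177326  0.34423765]
1.0 0.0 0.006
1.1 -0.024 -0.011
1.2 -0.049 -0.025
1.25 -0.062 -0.032
1.3 -0.076 -0.037
```

View pics/top3.png

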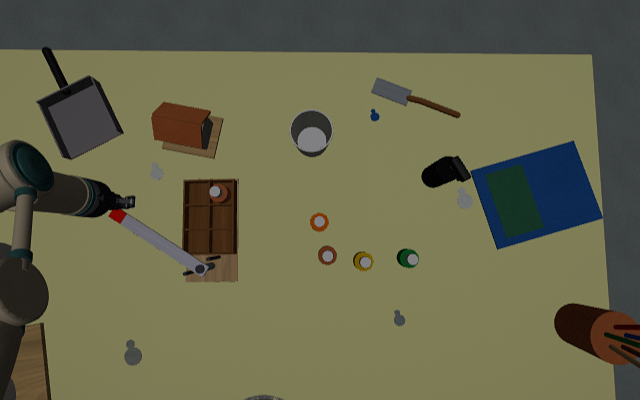

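The bar has swung to about 1 rad, with the red tip at (117,215). The jars have not moved, so I keep pushing to the stop.

{"fn": "move_arm", "kwargs": {
  "deltas": [
    [[-0.024,-0.014,0.002,0,1],[-0.037,-0.021,0.002,0,1],[-0.049,-0.028,0.002,0,1],[-0.056,-0.032,0.002,0,1],[-0.063,-0.035,0.002,0,1],[-0.07,-0.038,0.002,0,1],[-0.076,-0.04,0.002,0,1],[-0.076,-0.04,0.002,0,1],[-0.076,-0.04,0.002,0,1]]
  ]
}}

```text
clock: 5.25
position: [0.5122, 0.3585, 0.0872]
ee_rot: [-0.0, 1.0, -0.003, -0.0]
contact_force: [0.0, -0.3, -1.1]
width: 0.0001
gripper_force: 0.0
```

Run:
```python
from h import *
s=manip.get_state();print(s['position'],s['contact_force'],polar(.233,1.3,-.03))
im=snap('top','top4.png')
h=cv2.cvtColor(im,cv2.COLOR_RGB2HSV); m=cv2.inRange(h,(0,200,120),(6,255,255))|cv2.inRange(h,(174,200,120),(180,255,255)); m[:, 180:]=0
v,u=np.nonzero(m); print(len(u),u.mean(),v.mean()); t=cast('top',u.mean(),v.mean(),.099); d=t-crate(0,0); print(t,np.hypot(*d[:2]),np.arctan2(d[1],d[0])-Q[2])
```

```text
[0.51215942 0.3584604  0.08722925] [ 3.03917288e-04 -3.21353624e-01 -1.06383764e+00] [0.51032405 0.35929098 0.        ]
100 105.25 240.74
[0.48452439 0.36225122 0.099     ] 0.22978189688333275 1.2815634596581955
```

{"fn": "move_arm", "kwargs": {
  "deltas": [
    [[-0.005,-0.001,0,0,1],[-0.01,-0.003,0,0,1],[-0.01,-0.003,0,0,1],[-0.01,-0.003,0,0,1]]
  ]
}}

```text
clock: 5.7
position: [0.5045, 0.3607, 0.0873]
ee_rot: [0.0, 1.0, -0.003, 0.0]
contact_force: [1.1, 0.4, -0.5]
width: -0.0001
gripper_force: 0.9
```

Run:
```python
from h import *
s=manip.get_state();print(s['position'],s['contact_force'])
im=snap('top','top5.png')
h=cv2.cvtColor(im,cv2.COLOR_RGB2HSV); m=cv2.inRange(h,(0,200,120),(6,255,255))|cv2.inRange(h,(174,200,120),(180,255,255)); m[:, 180:]=0
v,u=np.nonzero(m); t=cast('top',u.mean(),v.mean(),.099); d=t-crate(0,0); print(t,np.arctan2(d[1],d[0])-Q[2])
print(to([.5465,-.1291,.25]))
```

```text
[0.50448043 0.36073598 0.08728826] [ 1.11906032  0.37799047 -0.52521803]
[0.47791761 0.36388089 0.099     ] 1.3111794479013799
(array([ 0.0562,  0.612 , -0.2033]), -0.0028)
```

{"fn": "move_arm", "kwargs": {
  "deltas": [
    [[-0.003,-0.001,0,0,1],[-0.006,-0.0015,0,0,1],[-0.006,-0.0015,0,0,1],[-0.006,-0.0015,0,0,1]]
  ]
}}

```text
clock: 6.15
position: [0.504, 0.361, 0.0876]
ee_rot: [0.001, 1.0, -0.002, 0.004]
contact_force: [10.0, -4.9, -2.3]
width: 0.0001
gripper_force: 5.5
```

The bar is against its open stop: I feel about 11 N of resistance. Now I retreat and go over the orange jar.

{"fn": "move_arm", "kwargs": {
  "deltas": [
    [[0.03,0,0,0,1],[0.04,0.01,0,0,1],[0.04,0.01,-0.06,0,0],[0.04,0.01,-0.12,0,-0.2],[0.045,0.03,-0.18,0,-0.2],[0.05,0.08,-0.2,0,-0.2],[0.05,0.14,-0.2,0,-0.2],[0.05,0.2,-0.2,0,-0.2],[0.05,0.26,-0.2,0,-0.2],[0.05,0.32,-0.2,0,-0.2],[0.05,0.38,-0.2,0,-0.2],[0.05,0.44,-0.2,0,-0.2]]
  ]
}}

```text
clock: 7.35
position: [0.5358, 0.0083, 0.2472]
ee_rot: [-0.0, 1.0, -0.003, -0.001]
contact_force: [0.6, -0.3, 0.4]
width: 0.0513
gripper_force: 0.0
```

{"fn": "move_arm", "kwargs": {
  "deltas": [
    [[0,0.06,0,0,-0.2],[0,0.12,0,0,-0.2],[0,0.17,0,0,-0.2],[0,0.17,0,0,-0.2],[0,0.17,0,0,-0.2]]
  ]
}}

```text
clock: 7.85
position: [0.5355, -0.1265, 0.2469]
ee_rot: [-0.001, 1.0, -0.004, -0.001]
contact_force: [0.1, 0.1, 0.6]
width: 0.0514
gripper_force: 0.0
```

```bash
cat >> h.py <<'E'
def wl(): # wrist cam: list of white-cap blobs -> world at height z
    c=manip.camera_params('wrist'); s=manip.get_state(); im=manip.get_image('wrist')
    w,x,y,z=s['ee_rot']; T=np.eye(4); T[:3,:3]=Ro.from_quat([x,y,z,w]).as_matrix(); T[:3,3]=s['position']
    return im,T@np.array(c['tool_from_camera']),c
def wcast(W,c,u,v,z):
    d=W[:3,:3]@np.array([(u-c['cx'])/c['fx'],(v-c['cy'])/c['fy'],1]); o=W[:3,3]; return o+d*(z-o[2])/d[2]
E
python3 - <<'E'
from h import *
im,W,c=wl(); cv2.imwrite('pics/w1.png',im[:,:,::-1]); np.save('w1.npy',W)
s=manip.get_state(); print(s['position'],s['width']); print(to([.539,-.129,.25]),c['fx'],c['cx'],c['cy'],W.round(3))
d=snap('top','top6.png')
E
```

```text
[ 0.53566368 -0.12553771  0.24699437] 0.05114684373931523
(array([ 0.0042,  0.0043, -0.0038]), -0.0032) 293.2822977301712 316.45865630659944 196.34062828664838 [[-0.008 -0.962 -0.273  0.604]
 [-1.     0.007  0.003 -0.128]
 [-0.001  0.273 -0.962  0.381]
 [ 0.     0.     0.     1.   ]]
```

View pics/w1.png

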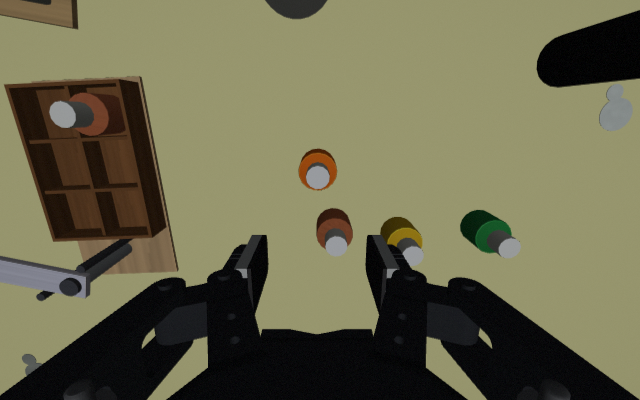

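The wrist view shows the cap centres: orange (318,177), terracotta (336,245), yellow (412,256) and green (508,247). I'll compare these with the top-view estimates.

```bash
cat >> h.py <<'E'
def caps(z=.074):
    im=manip.get_image('top'); h=cv2.cvtColor(im,cv2.COLOR_RGB2HSV)
    m=cv2.inRange(h,(0,0,130),(180,60,255)); n,l,st,ce=cv2.connectedComponentsWithStats(m)
    out=[]
    for i in range(1,n):
        if 60<st[i,4]<200 and abs(st[i,2]-st[i,3])<=2:
            out.append((cast('top',*ce[i],z)[:2].round(4),st[i,4]))
    return out
E
python3 - <<'E'
from h import *
W=np.load('w1.npy'); c=manip.camera_params('wrist')
for n,p in dict(orange=(318,177),terra=(336,245),yellow=(412,256),green=(508,247)).items(): print(n,wcast(W,c,*p,.074).round(4))
print('stock',wcast(W,c,63,114,.084))
for o in caps(): print(o)
E
```

```text
orange [ 0.5385 -0.1286  0.074 ]
terra [ 0.4591 -0.1486  0.074 ]
yellow [ 0.4446 -0.2365  0.074 ]
green [ 0.4552 -0.3454  0.074 ]
stock [0.60536957 0.12011106 0.084     ]
(array([0.6069, 0.1226]), np.int32(73))
(array([ 0.4584, -0.1497]), np.int32(76))
(array([ 0.4549, -0.3478]), np.int32(76))
```

{"fn": "move_arm", "kwargs": {
  "deltas": [
    [[0.004,0.004,0,0,-0.2],[0.004,0.004,0.06,0,-0.2],[0.004,0.004,0.12,0,-0.2],[0.004,0.004,0.17,0,-0.2],[0.004,0.004,0.2,0,-0.2],[0.004,0.004,0.232,0,-0.2],[0.004,0.004,0.232,0,-0.2],[0.004,0.004,0.232,0,1],[0.004,0.004,0.232,0,1],[0.004,0.004,0.232,0,1],[0.004,0.004,0.232,0,1],[0.004,0.004,0.232,0,1]]
  ],
  "squeeze": 35
}}

```text
clock: 9.2
position: [0.5407, -0.1296, 0.063]
ee_rot: [0.0, 1.0, -0.003, 0.001]
contact_force: [-1.1, 0.6, 4.9]
width: 0.0243
gripper_force: 35.0
```

Run:
```python
from h import *
s=manip.get_state();print(s['position'],s['width'],s['gripper_force'])
print(to([.6068,.1757,.2]))
```

```text
[ 0.54070063 -0.12964337  0.06302958] 0.02425434077960128 34.99665856361389
(array([ 0.0808, -0.382 , -0.1713]), -0.0029)
```

{"fn": "move_arm", "kwargs": {
  "deltas": [
    [[0,0,-0.04,0,1],[0,0,-0.1,0,1],[0,0,-0.17,0,1],[0.015,-0.06,-0.17,0,1],[0.025,-0.12,-0.17,0,1],[0.037,-0.18,-0.17,0,1],[0.05,-0.24,-0.17,0,1],[0.063,-0.3,-0.17,0,1],[0.075,-0.35,-0.17,0,1],[0.081,-0.382,-0.17,0,1],[0.081,-0.382,-0.17,0,1],[0.081,-0.382,-0.17,0,1]]
  ]
}}

```text
clock: 10.4
position: [0.6059, 0.1759, 0.1972]
ee_rot: [0.001, 1.0, -0.002, -0.001]
contact_force: [0.5, -0.2, -0.5]
width: 0.0248
gripper_force: 34.9
```

Run:
```python
from h import *
s=manip.get_state();print(s['position'],s['width'],s['gripper_force'])
print(to([.6068,.1757,.074]))
im,W,c=wl(); cv2.imwrite('pics/w2.png',im[:,:,::-1])
```

```text
[0.60589956 0.17589184 0.19723745] 0.02479842083064432 34.8926317691803
(array([1.30e-03, 1.00e-04, 1.54e-01]), -0.0022)
```

View pics/w2.png

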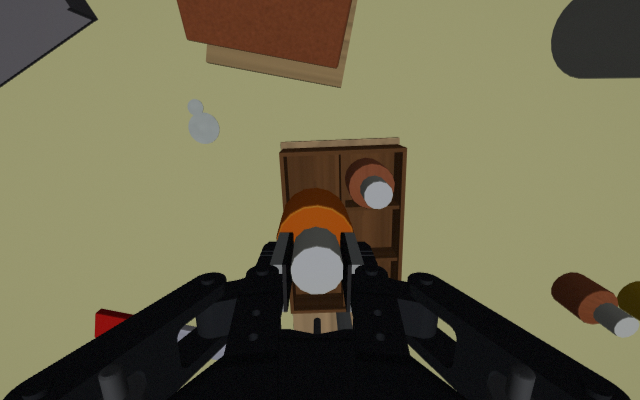

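The orange jar is held upright over the far left cell. I lower it.

{"fn": "move_arm", "kwargs": {
  "deltas": [
    [[0.001,0,0.05,0,1],[0.001,0,0.09,0,1],[0.001,0,0.12,0,1],[0.001,0,0.135,0,1],[0.001,0,0.145,0,1],[0.001,0,0.152,0,1],[0.001,0,0.152,0,1],[0.001,0,0.152,0,1]]
  ]
}}

```text
clock: 11.25
position: [0.6079, 0.1758, 0.0771]
ee_rot: [-0.0, 1.0, -0.003, 0.001]
contact_force: [-0.6, -0.3, 0.1]
width: 0.0247
gripper_force: 34.9
```

{"fn": "move_arm", "kwargs": {
  "deltas": [
    [[0,0,0.003,0,1],[0,0,0.004,0,1],[0,0,0.004,0,1],[0,0,0.004,0,0.1],[0,0,0.004,0,0.1],[0,0,0.004,0,0.1],[0,0,-0.03,0,0.1],[0,0,-0.08,0,0.1],[0,0,-0.14,0,0.1],[0,0,-0.2,0,0.1],[0,0,-0.2,0,0.1]]
  ]
}}

```text
clock: 12.35
position: [0.6112, 0.1766, 0.2445]
ee_rot: [-0.001, 1.0, -0.003, 0.008]
contact_force: [0.8, 0.3, 0.3]
width: 0.0382
gripper_force: 0.0
```

Run:
```python
from h import *
s=manip.get_state();print(s['position'],s['width'])
print(to([.459,-.149,.235]))
```

```text
[0.61118691 0.17655836 0.24448037] 0.038243351843644455
(array([-0.188 ,  0.4081,  0.0078]), -0.0028)
```

{"fn": "move_arm", "kwargs": {
  "deltas": [
    [[-0.024,0.051,0,0,-0.2],[-0.048,0.102,0,0,-0.2],[-0.072,0.153,0,0,-0.2],[-0.096,0.204,0,0,-0.2],[-0.12,0.255,0,0,-0.2],[-0.144,0.306,0,0,-0.2],[-0.166,0.357,0,0,-0.2],[-0.185,0.406,0,0,-0.2],[-0.185,0.406,0,0,-0.2],[-0.185,0.406,0,0,-0.2]]
  ]
}}

```text
clock: 13.35
position: [0.4568, -0.1487, 0.2359]
ee_rot: [-0.0, 1.0, -0.004, 0.0]
contact_force: [0.8, 0.9, -0.1]
width: 0.0514
gripper_force: 0.0
```

Run:
```python
from h import *
for o in caps(): print(o)
s=manip.get_state();print(s['position'],s['width'])
print(to([.459,-.149,.063]))
im,W,c=wl(); cv2.imwrite('pics/w3.png',im[:,:,::-1]); np.save('w3.npy',W)
```

```text
(array([0.606, 0.179]), np.int32(71))
(array([0.6071, 0.1226]), np.int32(72))
(array([ 0.4548, -0.3475]), np.int32(73))
[ 0.45719925 -0.14791146  0.23591398] 0.05092905981149996
(array([0.0022, 0.0015, 0.2161]), -0.0033)
```

View pics/w3.png

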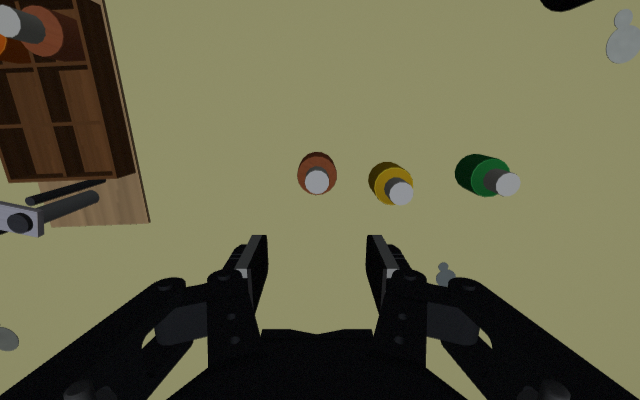

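Terracotta cap at (317,182), yellow (400,194) and green (508,184): nothing has moved. The orange jar is standing in its cell. I grasp the terracotta jar.

{"fn": "move_arm", "kwargs": {
  "deltas": [
    [[0.002,0.001,0.06,0,-0.2],[0.002,0.001,0.12,0,-0.2],[0.002,0.001,0.16,0,-0.2],[0.002,0.001,0.19,0,-0.2],[0.002,0.001,0.217,0,-0.2],[0.002,0.001,0.217,0,-0.2],[0.002,0.001,0.217,0,1],[0.002,0.001,0.217,0,1],[0.002,0.001,0.217,0,1],[0.002,0.001,0.217,0,1],[0.002,0.001,0.217,0,1]]
  ],
  "squeeze": 35
}}

```text
clock: 14.55
position: [0.4597, -0.1492, 0.0636]
ee_rot: [0.0, 1.0, -0.003, 0.001]
contact_force: [0.8, 1.8, 5.0]
width: 0.0247
gripper_force: 34.7
```

Run:
```python
from h import *
s=manip.get_state();print(s['position'],s['width'],s['gripper_force'])
print(to([.5468,.1739,.2]))
```

```text
[ 0.45972551 -0.14915226  0.06359786] 0.02468661959118382 34.73624646663666
(array([ 0.1067, -0.4044, -0.1705]), -0.003)
```

{"fn": "move_arm", "kwargs": {
  "deltas": [
    [[0,0,-0.04,0,1],[0,0,-0.1,0,1],[0,0,-0.17,0,1],[0.015,-0.06,-0.17,0,1],[0.03,-0.12,-0.17,0,1],[0.045,-0.18,-0.17,0,1],[0.06,-0.24,-0.17,0,1],[0.075,-0.3,-0.17,0,1],[0.09,-0.35,-0.17,0,1],[0.107,-0.404,-0.17,0,1],[0.107,-0.404,-0.17,0,1],[0.107,-0.404,-0.17,0,1]]
  ]
}}

```text
clock: 15.75
position: [0.546, 0.1742, 0.198]
ee_rot: [0.001, 1.0, -0.002, -0.001]
contact_force: [-0.8, -0.5, -0.4]
width: 0.0245
gripper_force: 34.8
```

Run:
```python
from h import *
s=manip.get_state();print(s['position'],s['width'],s['gripper_force'])
print(to([.5468,.1739,.074]))
```

```text
[0.54595106 0.17422124 0.19797406] 0.024477996885223435 34.79402303695679
(array([0.0012, 0.0002, 0.155 ]), -0.0018)
```

{"fn": "move_arm", "kwargs": {
  "deltas": [
    [[0.001,0,0.05,0,1],[0.001,0,0.1,0,1],[0.001,0,0.13,0,1],[0.001,0,0.145,0,1],[0.001,0,0.152,0,1],[0.001,0,0.157,0,1],[0.001,0,0.157,0,1],[0.001,0,0.157,0,1]]
  ]
}}

```text
clock: 16.55
position: [0.5481, 0.1737, 0.0741]
ee_rot: [-0.0, 1.0, -0.003, 0.001]
contact_force: [-0.0, 0.6, -0.5]
width: 0.0248
gripper_force: 34.8
```

{"fn": "move_arm", "kwargs": {
  "deltas": [
    [[0,0,0,0,0.1],[0,0,0,0,0.1],[0,0,0,0,0.1],[0,0,-0.04,0,0.1],[0,0,-0.1,0,0.1],[0,0,-0.16,0,0.1],[0,0,-0.2,0,0.1],[0,0,-0.2,0,0.1]]
  ]
}}

```text
clock: 17.35
position: [0.5502, 0.1744, 0.2388]
ee_rot: [-0.001, 1.0, -0.003, 0.006]
contact_force: [-0.1, 0.4, -0.3]
width: 0.0384
gripper_force: 0.0
```

Run:
```python
from h import *
s=manip.get_state();print(s['position'],s['width'])
print(to([.445,-.237,.235]))
```

```text
[0.55017721 0.17443315 0.23877932] 0.038421386636744215
(array([-0.1286,  0.515 ,  0.0021]), -0.0027)
```

{"fn": "move_arm", "kwargs": {
  "deltas": [
    [[-0.015,0.06,0,0,-0.2],[-0.03,0.12,0,0,-0.2],[-0.045,0.18,0,0,-0.2],[-0.06,0.24,0,0,-0.2],[-0.075,0.3,0,0,-0.2],[-0.09,0.36,0,0,-0.2],[-0.105,0.42,0,0,-0.2],[-0.12,0.47,0,0,-0.2],[-0.127,0.515,0,0,-0.2],[-0.127,0.515,0,0,-0.2],[-0.127,0.515,0,0,-0.2]]
  ]
}}

```text
clock: 18.45
position: [0.4425, -0.2377, 0.2319]
ee_rot: [-0.001, 1.0, -0.004, -0.001]
contact_force: [0.6, 1.1, -0.8]
width: 0.0514
gripper_force: 0.0
```

```bash
cat >> h.py <<'E'
def wcaps(f,z=.074):
    im,W,c=wl(); cv2.imwrite('pics/'+f,im[:,:,::-1]); h=cv2.cvtColor(im,cv2.COLOR_RGB2HSV)
    m=cv2.inRange(h,(0,0,130),(180,60,255)); n,l,st,ce=cv2.connectedComponentsWithStats(m)
    for i in range(1,n):
        if 150<st[i,4]<900: print('w',ce[i].round(0),st[i,2:5],wcast(W,c,*ce[i],z)[:2].round(4))
E
python3 - <<'E'
from h import *
for o in caps(): print(o)
s=manip.get_state();print(s['position'],s['width'])
wcaps('w4.png'); print(to([.445,-.237,.063]))
E
```

```text
(array([0.606 , 0.1791]), np.int32(72))
(array([0.6069, 0.1226]), np.int32(73))
(array([0.5464, 0.1756]), np.int32(69))
[ 0.44265023 -0.23688427  0.23203258] 0.0518017649668192
w [425. 172.] [ 25  25 468] [ 0.4537 -0.3474]
w [316. 181.] [ 24  23 434] [ 0.4447 -0.237 ]
(array([0.0029, 0.001 , 0.2116]), -0.0026)
```

Yellow is at (0.4447, -0.237), as expected, so I grasp it.

{"fn": "move_arm", "kwargs": {
  "deltas": [
    [[0.002,0,0.06,0,-0.2],[0.002,0,0.12,0,-0.2],[0.002,0,0.16,0,-0.2],[0.002,0,0.19,0,-0.2],[0.002,0,0.212,0,-0.2],[0.002,0,0.212,0,-0.2],[0.002,0,0.212,0,1],[0.002,0,0.212,0,1],[0.002,0,0.212,0,1],[0.002,0,0.212,0,1],[0.002,0,0.212,0,1]]
  ],
  "squeeze": 35
}}

```text
clock: 19.65
position: [0.4455, -0.2378, 0.0644]
ee_rot: [0.0, 1.0, -0.003, 0.001]
contact_force: [0.4, 2.0, 7.1]
width: 0.0246
gripper_force: 34.9
```

Run:
```python
from h import *
s=manip.get_state();print(s['position'],s['width'],s['gripper_force'])
print(to([.5487,.1139,.2]))
```

```text
[ 0.44549787 -0.23782035  0.06443877] 0.024609395634625383 34.8627895116806
(array([ 0.1266, -0.4403, -0.1695]), -0.003)
```

{"fn": "move_arm", "kwargs": {
  "deltas": [
    [[0,0,-0.04,0,1],[0,0,-0.1,0,1],[0,0,-0.17,0,1],[0.017,-0.06,-0.17,0,1],[0.034,-0.12,-0.17,0,1],[0.051,-0.18,-0.17,0,1],[0.068,-0.24,-0.17,0,1],[0.085,-0.3,-0.17,0,1],[0.102,-0.36,-0.17,0,1],[0.119,-0.41,-0.17,0,1],[0.127,-0.44,-0.17,0,1],[0.127,-0.44,-0.17,0,1]]
  ]
}}

```text
clock: 20.85
position: [0.5489, 0.1168, 0.1988]
ee_rot: [-0.001, 1.0, -0.001, 0.0]
contact_force: [0.1, -0.3, -1.9]
width: 0.0248
gripper_force: 35.0
```

Run:
```python
from h import *
s=manip.get_state();print(s['position'],s['width'],s['gripper_force'])
print(to([.5487,.1139,.074]))
```

```text
[0.54892809 0.11678554 0.19878086] 0.024781329098865334 35.032782554626465
(array([-0.0003,  0.0038,  0.156 ]), -0.001)
```

{"fn": "move_arm", "kwargs": {
  "deltas": [
    [[0,0.001,0,0,1],[0,0.001,0.05,0,1],[0,0.001,0.1,0,1],[0,0.001,0.13,0,1],[0,0.001,0.145,0,1],[0,0.001,0.152,0,1],[0,0.001,0.157,0,1],[0,0.001,0.157,0,1],[0,0.001,0.157,0,1]]
  ]
}}

```text
clock: 21.75
position: [0.5494, 0.1128, 0.0748]
ee_rot: [0.0, 1.0, -0.003, 0.001]
contact_force: [-0.2, -0.2, -1.2]
width: 0.0242
gripper_force: 35.0
```

{"fn": "move_arm", "kwargs": {
  "deltas": [
    [[0,0,0,0,0.1],[0,0,0,0,0.1],[0,0,0,0,0.1],[0,0,-0.04,0,0.1],[0,0,-0.1,0,0.1],[0,0,-0.16,0,0.1],[0,0,-0.2,0,0.1],[0,0,-0.2,0,0.1]]
  ]
}}

```text
clock: 22.55
position: [0.5515, 0.1133, 0.2395]
ee_rot: [-0.0, 1.0, -0.003, 0.006]
contact_force: [0.2, -0.3, 0.2]
width: 0.0387
gripper_force: 0.0
```

Run:
```python
from h import *
s=manip.get_state();print(s['position'],s['width'])
print(to([.4545,-.3475,.235]))
```

```text
[0.55149589 0.11330266 0.23953822] 0.03865078558086672
(array([-0.118 ,  0.5767,  0.0038]), -0.0027)
```

{"fn": "move_arm", "kwargs": {
  "deltas": [
    [[-0.012,0.06,0,0,-0.2],[-0.024,0.12,0,0,-0.2],[-0.036,0.18,0,0,-0.2],[-0.048,0.24,0,0,-0.2],[-0.06,0.3,0,0,-0.2],[-0.072,0.36,0,0,-0.2],[-0.084,0.42,0,0,-0.2],[-0.1,0.48,0,0,-0.2],[-0.112,0.54,0,0,-0.2],[-0.118,0.576,0,0,-0.2],[-0.118,0.576,0,0,-0.2],[-0.118,0.576,0,0,-0.2]]
  ]
}}

```text
clock: 23.75
position: [0.4506, -0.3471, 0.2325]
ee_rot: [-0.001, 1.0, -0.004, -0.001]
contact_force: [-0.3, 0.3, 0.8]
width: 0.0508
gripper_force: 0.0
```

Run:
```python
from h import *
for o in caps(): print(o)
s=manip.get_state();print(s['position'],s['width'])
wcaps('w5.png'); print(to([.4545,-.3475,.063]))
```

```text
(array([0.6061, 0.1792]), np.int32(73))
(array([0.6069, 0.1226]), np.int32(73))
(array([0.5497, 0.1149]), np.int32(81))
(array([0.5462, 0.176 ]), np.int32(72))
[ 0.45092578 -0.34630185  0.23279033] 0.05108216533514971
w [317. 180.] [ 24  23 437] [ 0.4539 -0.3472]
(array([0.0043, 0.0023, 0.2126]), -0.0025)
```

{"fn": "move_arm", "kwargs": {
  "deltas": [
    [[0.004,0.001,0.06,0,-0.2],[0.004,0.001,0.12,0,-0.2],[0.004,0.001,0.16,0,-0.2],[0.004,0.001,0.19,0,-0.2],[0.004,0.001,0.212,0,-0.2],[0.004,0.001,0.212,0,-0.2],[0.004,0.001,0.212,0,1],[0.004,0.001,0.212,0,1],[0.004,0.001,0.212,0,1],[0.004,0.001,0.212,0,1],[0.004,0.001,0.212,0,1]]
  ],
  "squeeze": 35
}}

```text
clock: 24.95
position: [0.4552, -0.3484, 0.0655]
ee_rot: [0.001, 1.0, -0.003, 0.001]
contact_force: [-1.3, 1.5, 5.8]
width: 0.0248
gripper_force: 34.8
```

Run:
```python
from h import *
s=manip.get_state();print(s['position'],s['width'],s['gripper_force'])
print(to([.4869,.172,.2]))
```

```text
[ 0.45519503 -0.34843557  0.06545795] 0.024805340576365506 34.83227491378784
(array([ 0.0359, -0.6506, -0.1689]), -0.003)
```

{"fn": "move_arm", "kwargs": {
  "deltas": [
    [[0,0,-0.04,0,1],[0,0,-0.1,0,1],[0,-0.01,-0.16,0,1],[0.003,-0.06,-0.17,0,1],[0.006,-0.12,-0.17,0,1],[0.009,-0.18,-0.17,0,1],[0.012,-0.24,-0.17,0,1],[0.016,-0.3,-0.17,0,1],[0.02,-0.36,-0.17,0,1],[0.024,-0.42,-0.17,0,1],[0.028,-0.48,-0.17,0,1],[0.032,-0.54,-0.17,0,1]]
  ]
}}

```text
clock: 26.15
position: [0.4823, 0.0854, 0.2002]
ee_rot: [0.0, 1.0, -0.003, 0.0]
contact_force: [-0.0, 0.5, -0.2]
width: 0.0242
gripper_force: 34.7
```

{"fn": "move_arm", "kwargs": {
  "deltas": [
    [[0.002,-0.06,0,0,1],[0.004,-0.11,0,0,1],[0.004,-0.11,0,0,1],[0.004,-0.11,0,0,1]]
  ]
}}

```text
clock: 26.55
position: [0.486, 0.1721, 0.1998]
ee_rot: [0.001, 1.0, -0.002, -0.0]
contact_force: [-0.6, -0.2, -0.7]
width: 0.0245
gripper_force: 34.8
```

Run:
```python
from h import *
s=manip.get_state();print(s['position'],s['width'],s['gripper_force'])
print(to([.4869,.172,.075]))
```

```text
[0.48595051 0.17211212 0.19978086] 0.02446229023696874 34.83705818653107
(array([ 0.0013, -0.    ,  0.156 ]), -0.0017)
```

{"fn": "move_arm", "kwargs": {
  "deltas": [
    [[0.001,0,0.05,0,1],[0.001,0,0.1,0,1],[0.001,0,0.13,0,1],[0.001,0,0.145,0,1],[0.001,0,0.152,0,1],[0.001,0,0.157,0,1],[0.001,0,0.157,0,1],[0.001,0,0.157,0,1]]
  ]
}}

```text
clock: 27.35
position: [0.4882, 0.1717, 0.0756]
ee_rot: [-0.0, 1.0, -0.003, 0.001]
contact_force: [0.2, 0.0, -0.3]
width: 0.0245
gripper_force: 34.8
```

{"fn": "move_arm", "kwargs": {
  "deltas": [
    [[0,0,0,0,0.1],[0,0,0,0,0.1],[0,0,0,0,0.1],[0,0,-0.04,0,0.1],[0,0,-0.1,0,0.1],[0,0,-0.16,0,0.1],[0,0,-0.2,0,0.1],[0,0,-0.2,0,0.1]]
  ]
}}

```text
clock: 28.15
position: [0.4902, 0.1724, 0.24]
ee_rot: [-0.001, 1.0, -0.003, 0.006]
contact_force: [0.7, 0.0, -0.2]
width: 0.0382
gripper_force: 0.0
```

Run:
```python
from h import *
s=manip.get_state();print(s['position'],s['width'])
p=polar(.233,1.3,.075);print(p,to([p[0],p[1],.235]))
```

```text
[0.49018335 0.17243115 0.23996247] 0.0381516095548627
[0.40833347 0.38424938 0.        ] (array([-0.1039, -0.2642,  0.0056]), -0.0027)
```

{"fn": "move_arm", "kwargs": {
  "deltas": [
    [[-0.02,-0.053,0,0,1],[-0.04,-0.106,0,0,1],[-0.06,-0.159,0,0,1],[-0.08,-0.212,0,0,1],[-0.103,-0.264,0,0,1],[-0.103,-0.264,0,0,1],[-0.103,-0.264,0,0,1]]
  ]
}}

```text
clock: 28.85
position: [0.405, 0.3837, 0.2332]
ee_rot: [0.001, 1.0, -0.002, -0.001]
contact_force: [-0.5, -1.0, 0.1]
width: -0.0
gripper_force: 0.0
```

Run:
```python
from h import *
im=manip.get_image('top')[:,:,::-1]; sc=snap('scene','sc6.png')[:,:,::-1]
cv2.imwrite('pics/c6.png',cv2.convertScaleAbs(np.hstack([cv2.resize(im[150:300,80:260],(480,400),interpolation=3),cv2.resize(sc[130:280,350:470],(320,400),interpolation=3)]),alpha=1.5))
for o in caps(.084): print(o)
s=manip.get_state();print(s['position'],s['width'])
p=polar(.233,1.3,.075);print(to([p[0],p[1],.088]))
```

```text
[0.40632271 0.3821334  0.23391721] -9.068285209244167e-05
(array([ 0.0026, -0.0029,  0.1824]), -0.0034)
```

View pics/c6.png

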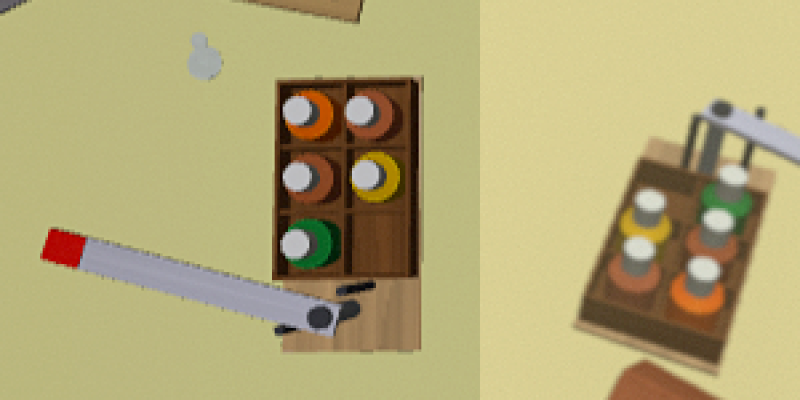

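All five jars stand upright, one per cell, and the bar is at its open stop. Next I descend on the bar's outer side and push it back.

{"fn": "move_arm", "kwargs": {
  "deltas": [
    [[0.002,-0.002,0.06,0,1],[0.002,-0.002,0.12,0,1],[0.002,-0.002,0.16,0,1],[0.002,-0.002,0.182,0,1],[0.002,-0.002,0.182,0,1],[0.002,-0.002,0.182,0,1],[0.002,-0.002,0.182,0,1]]
  ]
}}

```text
clock: 29.7
position: [0.409, 0.3851, 0.0904]
ee_rot: [-0.001, 1.0, -0.003, 0.001]
contact_force: [-0.9, 0.1, 0.7]
width: -0.0001
gripper_force: 0.0
```

Run:
```python
from h import *
s=manip.get_state();print(s['position'],s['contact_force'])
for a in (1.4,1.3,1.2,1.1,1.,.9,.8,.7,.6,.5,.4,.3,.2,.1,.05,0):
    p=polar(.233,a,.030); d=(p-s['position'])/.8; print(round(a,2),d[0].round(3),(-d[1]).round(3))
```

```text
[0.40901743 0.38513033 0.09039988] [-0.86622561  0.09754808  0.67736641]
1.4 0.024 0.013
1.3 0.054 0.014
1.2 0.083 0.019
1.1 0.111 0.027
1.0 0.139 0.037
0.9 0.165 0.05
0.8 0.19 0.066
0.7 0.213 0.084
0.6 0.234 0.104
0.5 0.253 0.127
0.4 0.27 0.151
0.3 0.284 0.176
0.2 0.296 0.203
0.1 0.305 0.231
0.05 0.308 0.245
0 0.311 0.26
```

{"fn": "move_arm", "kwargs": {
  "deltas": [
    [[0.024,0.013,0.002,0,1],[0.054,0.014,0.002,0,1],[0.083,0.019,0.002,0,1],[0.111,0.027,0.002,0,1],[0.139,0.037,0.002,0,1],[0.165,0.05,0.002,0,1],[0.19,0.066,0.002,0,1],[0.213,0.084,0.002,0,1],[0.234,0.104,0.002,0,1],[0.253,0.127,0.002,0,1],[0.253,0.127,0.002,0,1]]
  ]
}}

```text
clock: 30.8
position: [0.6124, 0.2797, 0.0883]
ee_rot: [0.0, 1.0, -0.004, 0.002]
contact_force: [-0.5, -0.3, -0.0]
width: 0.0001
gripper_force: 0.0
```

Run:
```python
from h import *
s=manip.get_state();print(s['position'],s['contact_force'])
for a in (.5,.4,.3,.2,.1,.05,0,-.03):
    p=polar(.233,a,.030); d=(p-s['position'])/.8; print(round(a,2),d[0].round(3),(-d[1]).round(3))
im=manip.get_image('top');h=cv2.cvtColor(im,cv2.COLOR_RGB2HSV); m=cv2.inRange(h,(0,200,120),(6,255,255))|cv2.inRange(h,(174,200,120),(180,255,255)); m[:, 280:]=0
v,u=np.nonzero(m); t=cast('top',u.mean(),v.mean(),.099); d=t-crate(0,0); print(len(u),t,np.hypot(*d[:2]),np.arctan2(d[1],d[0])-Q[2])
```

```text
[0.61244115 0.27966019 0.08830637] [-0.47187454 -0.33442838 -0.03606612]
0.5 -0.001 -0.005
0.4 0.016 0.019
0.3 0.03 0.044
0.2 0.042 0.071
0.1 0.051 0.099
0.05 0.054 0.114
0 0.057 0.128
-0.03 0.058 0.137
57 [0.63381237 0.24723733 0.099     ] 0.23398195378527858 0.4448171312048039
```

{"fn": "move_arm", "kwargs": {
  "deltas": [
    [[0.016,0.019,0,0,1],[0.03,0.044,0,0,1],[0.042,0.071,0,0,1],[0.048,0.085,0,0,1],[0.051,0.099,0,0,1],[0.053,0.107,0,0,1],[0.054,0.114,0,0,1],[0.056,0.121,0,0,1],[0.057,0.126,0,0,1],[0.057,0.126,0,0,1],[0.057,0.126,0,0,1]]
  ]
}}

```text
clock: 31.95
position: [0.6543, 0.181, 0.0872]
ee_rot: [0.0, 1.0, -0.003, -0.0]
contact_force: [-0.4, -0.0, -0.3]
width: 0.0002
gripper_force: 0.0
```

{"fn": "move_arm", "kwargs": {
  "deltas": [
    [[0,0.003,0,0,1],[0,0.006,0,0,1],[0,0.006,0,0,1],[0,0.006,0,0,1]]
  ]
}}

```text
clock: 32.35
position: [0.6546, 0.1783, 0.0873]
ee_rot: [-0.002, 1.0, -0.003, 0.0]
contact_force: [0.1, 5.5, -1.8]
width: -0.0
gripper_force: 2.6
```

Run:
```python
from h import *
s=manip.get_state();print(s['position'],s['contact_force'])
im=snap('top','top9.png');h=cv2.cvtColor(im,cv2.COLOR_RGB2HSV); m=cv2.inRange(h,(0,200,120),(6,255,255))|cv2.inRange(h,(174,200,120),(180,255,255)); m[:, 280:]=0
v,u=np.nonzero(m); t=cast('top',u.mean(),v.mean(),.099); d=t-crate(0,0); print(len(u),t,np.hypot(*d[:2]),np.arctan2(d[1],d[0])-Q[2])
```

```text
[0.65455222 0.17831418 0.08731356] [ 0.08140276  5.45269158 -1.76324152]
23 [0.6452636  0.14559918 0.099     ] 0.21953248248954838 -0.005747857314187421
```

{"fn": "move_arm", "kwargs": {
  "deltas": [
    [[0,0.003,0,0,1],[0,0.005,0,0,1],[0,0.005,0,0,1],[0,0.005,0,0,1]]
  ]
}}

```text
clock: 32.8
position: [0.6546, 0.178, 0.0874]
ee_rot: [-0.005, 1.0, -0.003, 0.001]
contact_force: [0.4, 13.6, -2.4]
width: -0.0
gripper_force: 6.7
```

{"fn": "move_arm", "kwargs": {
  "deltas": [
    [[0,-0.02,0,0,1],[0,-0.05,0,0,1],[0,-0.08,0,0,1],[-0.01,-0.1,-0.04,0,1],[-0.02,-0.12,-0.1,0,1],[-0.04,-0.14,-0.16,0,1],[-0.07,-0.18,-0.2,0,1],[-0.1,-0.23,-0.2,0,1],[-0.12,-0.26,-0.2,0,1],[-0.12,-0.26,-0.2,0,1],[-0.12,-0.26,-0.2,0,1]]
  ]
}}

```text
clock: 33.9
position: [0.5592, 0.3811, 0.2472]
ee_rot: [0.001, 1.0, -0.002, 0.0]
contact_force: [0.5, -0.0, -0.3]
width: -0.0003
gripper_force: 0.0
```

Run:
```python
from h import *
s=manip.get_state();print(s['position'],s['contact_force'])
im=snap('top','top10.png');h=cv2.cvtColor(im,cv2.COLOR_RGB2HSV); m=cv2.inRange(h,(0,200,120),(6,255,255))|cv2.inRange(h,(174,200,120),(180,255,255)); m[:, 280:]=0
v,u=np.nonzero(m); t=cast('top',u.mean(),v.mean(),.099); d=t-crate(0,0); print(len(u),t,np.hypot(*d[:2]),np.arctan2(d[1],d[0])-Q[2])
sc=manip.get_image('scene')
cv2.imwrite('pics/c10.png',cv2.convertScaleAbs(np.hstack([cv2.resize(im[80:300,80:340],(473,400),interpolation=3),cv2.resize(sc[130:280,350:470],(320,400),interpolation=3)])[:,:,::-1],alpha=1.5))
```

```text
[0.55915005 0.38107865 0.24720174] [ 0.54534477 -0.02057615 -0.30162146]
147 [0.65788301 0.14923178 0.099     ] 0.23226259960286508 0.008526738723807256
```

View pics/c10.png

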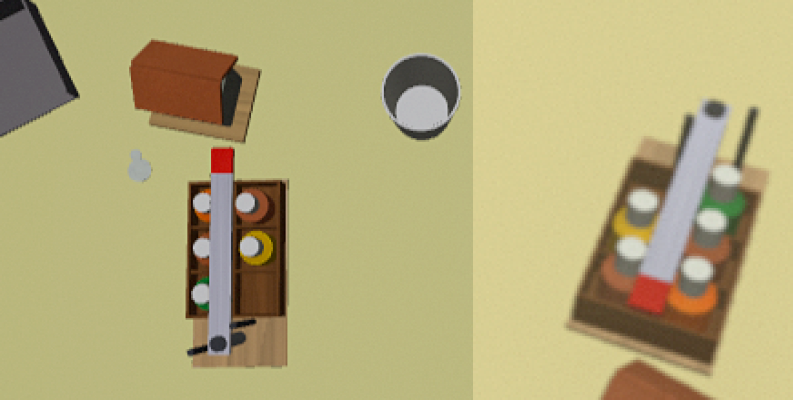

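The bar is closed (about 0.01 rad), all five jars are upright, the bystanders have not moved, and the arm is clear.

```bash
python3 -c "
from rig import manip
print(manip.sign_off())"
```

```text
the job is handed in; nothing more can be done
None
```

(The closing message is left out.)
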